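Close the rack divider up by one hole

ROBOT

A 6-joint arm with a two-finger parallel gripper is mounted at the origin on the work surface. World frame = base frame: x ahead of the robot, y to its left, z up, the work surface at z = 0. Lengths are in m, angles in rad, forces in N, time in s.
With the tool pointing down it reaches from about 0.275 to 0.825 m from the base axis. Payload 4.9 kg.
Tool frame: the origin (TCP) lies between the finger pads; the fingertips stand arm.tip_extent ahead of it and the grasp point (between the pads) is the TCP (arm.tip_extent is the distance from the TCP to the fingertips, in m); x points along the fingers, y is the direction in which the jaws open and shut, and the axes are right-handed (so a half turn about x gives the same grasp; the last joint's range is limited). The gripper opens to 85 mm and grips with 20 to 120 N. Pads are 22 mm wide; open, the fingers measure 114 mm over their backs; the gripper's body (76 mm by 85 mm) begins 54 mm behind the grasp point. The pads swing forward as they close: fully open they stand 13 mm farther back than shut.
Start: joints at [-1.48, 0.326, -0.193, 1.052, 0, 1.437], TCP at [0.123, -0.536, 0.25] pointing down, gripper open.
Joint ranges: [-2.65, 2.65], [-0.97, 1.79], [-1.3, 1.35], [-1.93, 2.1], [-1.47, 1.37], [-3.14, 3.14]. Speed limits (rad/s): [2.57, 2.57, 3.14, 3.14, 3.14, 3.14].

INTERFACE

Orientations are given as a unit quaternion [x, y, z, w].
In Python, from rig import arm, viewer gives the robot as it stands.
- The arm moves only by the tool send_rows, never from a script. Its argument "deltas" is one flat list of numbers, 6 for each row, row after row: the shift along the tool's x, y, z in mm, then the turn, a rotation vector about the tool's x, y, z in degrees. A call has 1 to 12 rows; each row shifts and turns the pose as measured when the row begins, along the tool's axes as they then stand; what a row does not reach is not made up. A row lasts 1/10 s, in which the tool goes at most 50 mm and 8.59 degrees, less where a joint would pass 70% of its speed; a pose out of reach is approached as far as the arm can. A call is refused whole if a number of a shift passes 50 or a number of a turn 8.59, either way. A call with a gripper value outside its range is refused whole. "grip" is the closure, from -1 (fully open) to 1 (shut), set as the call begins (left out, the last holds). The fingers move at their own pace and stop on an object; "grip_force" is the grip in N (left out, the last holds). Time passes only in rows, so rows that do not move let the fingers close. It gives the time, the measured TCP pose, the force and the opening at its end, in the units of the state.
- arm.get_state(): the state, without advancing time (a new reading comes with each control period).
- viewer.grab_frame(name): name is "scene" or "top"; returns a dict with "image" (420x560x3 uint8, red, green, blue), "depth" (420x560 float32, m along the optical axis (not along the pixel's ray), 0 where there is no reading), "fov_y" (degrees; the focal length in pixels is half the picture's height over the tangent of half this angle, whatever the lens; pixels are square), "cx", "cy" (the principal point, pixels), "k1" (the pictures are not rectified: a ray, as slopes to the right and down, at radius r is drawn at 1 + k1 r^2 times it, then the intrinsics apply), "pose" (4x4, takes a point from camera to world coordinates). Camera axes: x right, y down, z forward; pixel columns grow to the right and rows downward; lengths in m; the calibration is good to about 2 mm. A picture is of the moment at which its call begins.
- arm.close_job(): hands the job in, once; it reports no verdict.
The state is a dict: "t": time; "q": joint angles; "joint_vel": joint speeds; "effort": joint torques, N m; "tcp_pos": TCP position; "ee_rot": TCP orientation; "force": force on the tool from outside, world axes, zero at the start; "ft_torque": the same for the moment, N m; "width": opening from 0.0 (shut) to 1.0 (fully open).
Only numpy, scipy, OpenCV 4.12 (cv2) and the standard library are available. Lean on these libraries where they do the work, as an engineer would, in place of code of your own. Each camera call takes 0.05 s, during which the arm holds its last target. There are 200 camera calls.

TASK

Set the divider of the tube-rack carrier one hole closer to the tube rack. First slide the transport lock grip fully out to its end stop, then pull the plunger knob up, slide the divider to the very next hole on the tube rack's side and let the pin go fully home in it. Finish while still gripping the knob with the pin home - do not let go - and leave the tube rack, the slide carton, the dropper bottle and the jar where they are.

Things in the scene. Friction and masses are not known exactly. Their poses are not given: they have to be found in the camera images.
- carrier: Fixed aluminium tray, 250 mm (its x) by 400 mm (its y), floor 20 mm above the bench. Origin on the bench, z up; turned about z only, up to 0.3 rad. A rail (30 mm wide, top 50 mm high) runs along its y at x = +60 mm, with 11 mm wide holes at y = -80, -40, 0, 40, 80 mm. The tube rack stands on one side of the divider, the slide carton on the other; which side varies.
- divider_top (a point): Middle of the top edge of the divider, an upright 5 mm plate, top 73 mm above the bench, that crosses the tray along the carrier's x from the saddle to x = -75 mm. Plate and saddle (50 x 60 mm, top 60 mm high, on the rail) are one sliding part, pinned in the middle hole (carrier y = 0) at the start.
- section (a joint): Position of saddle and divider along the carrier's +y axis, in m: 0 in the middle hole, +0.04 or -0.04 in the next hole on either side; 1.5 mm of play either way in a hole; 2.5 N sliding friction. It cannot move while the pin is in a hole, nor while the transport lock is in.
- plunger (a joint): How far the plunger (knob and pin) is pulled up, in m: 0 = pin fully home, 10 mm deep in a rail hole; clear of the rail above 0.010; stop at 0.016. A spring pushes it down, 3.5 N at home, 7.5 N at the stop; let down between holes, the pin rests on the rail at about 0.010; over a hole it goes down to 0.
- knob: Black upright plunger knob on the saddle, over the rail; moves with section and plunger. Round waist 26 mm in diameter, 33 mm tall, under a cap 34 mm in diameter. Origin on its axis, 20 mm above its underside and 23 mm below its top; 106 mm above the bench when the pin is home. Below it is a 22 mm round housing, top 82 mm above the bench.
- lock (a joint): Travel of the transport lock slide, in m, along the carrier's -x axis (away from the divider, towards the tray's front edge on the robot's side): starts at 0 to 0.008 (tongue in the divider's fork); 0.030 = end stop, fully unlocked. 2.5 N friction, stays where it is left.
- lock_grip (a point): Middle of the transport lock's black upright grip, a block 16 mm (carrier x) by 22 mm (carrier y), top 76 mm above the bench; this point is 18 mm below its top, 58 mm above the bench. Metal guides below reach 34 mm above the bench. It stands at the middle of the tray's front (carrier y = 0; carrier x = -111 mm less the joint value).
- rack_center (a point): Centre of the loose tube rack: white block 80 x 85 x 45 mm with nine capped tubes, 69 mm tall in all, standing on the tray with its centre about 105 mm to one side (carrier +y or -y) of the divider. This point is 35 mm above the tray floor.
- carton_center (a point): Centre of the loose slide carton, a plain flat box 80 x 87 x 39 mm without tubes, on the tray on the other side of the divider.
- dropper: Loose white dropper bottle, 38 mm in diameter, 98 mm tall, on the bench beside the carrier's +y end; origin at its base.
- jar: Loose clear specimen jar, 68 mm in diameter, 70 mm tall, on the bench beside the carrier's -y end; origin at its base.

How it is judged:
On the way, in this order (a step that is already met when the one before it is completed fails the run):
1. the transport lock is slid to its end stop (value of joint lock above 0.026 m), for 0.1 s.
2. the plunger is pulled until its pin is clear of the hole (value of joint plunger above 0.009 m), for 0.1 s.
At the end, for the whole second after the job is handed in: The transport lock is within 4 mm of its end stop, the divider is in the next hole on the tube rack's side (within 4 mm), the pin is home (within 2 mm), and the fingers still hold the knob (more than 1 N) through the last second (((y of rack_center in the frame of carrier above 0 m and value of joint section between 0.036 and 0.044 m) or (y of rack_center in the frame of carrier below 0 m and value of joint section between -0.044 and -0.036 m)) and value of joint plunger below 0.002 m and value of joint lock above 0.026 m and contact force between the fingers and knob above 1 N); the arm keeps its last pose, push and grip.
It fails at once if the tube rack is moved more than 20 mm (distance of rack_center from where it was at the start of the episode above 0.02 m).
It fails at once if the slide carton is moved more than 20 mm (distance of carton_center from where it was at the start of the episode above 0.02 m).
It fails at once if the dropper bottle is moved more than 20 mm (distance of dropper from where it was at the start of the episode above 0.02 m).
It fails at once if the jar is moved more than 20 mm (distance of jar from where it was at the start of the episode above 0.02 m).
It also fails if it takes over 48 s, if anything falls off the work surface, if the arm or the gripper's body presses on something with over 40 N, if the wrist force passes 120 N, or if a joint passes its speed limit or range.

## Working session

There is one attempt and no reset: what is moved stays moved. The work goes in short steps, Python scripts to look and compute and a tool call to move; the robot and the scene stay as the last step left them, time stands still between calls to the robot, and variables do not carry over. Pictures are saved under pics/ and viewed, about 8 in all and at most 12, crops included, and the job is handed in when it is done.

Besides the shell and the picture viewer there is one more tool, called after "Emit:" in YAML: its name, and indented under it one key for each argument. send_rows: Moves the arm, as the interface text tells. Its arguments: {"type":"object","properties":{"deltas":{"type":"array","items":{"type":"number"}},"grip":{"type":"number"},"grip_force":{"type":"number"}},"required":["deltas"]}

```bash
mkdir -p pics; ls; cat > h.py <<'E'
import numpy as np, cv2
from rig import arm, viewer
def grab(n):
    f=viewer.grab_frame(n); np.savez(f'pics/{n}.npz',**{k:f[k] for k in f}); return f
def K(f):
    F=f['image'].shape[0]/2/np.tan(np.radians(f['fov_y'])/2)
    return np.array([[F,0,f['cx']],[0,F,f['cy']],[0,0,1.]]),np.array([f['k1'],0,0,0,0.])
def slopes(f,uv):
    k,_=K(f); d=(np.atleast_2d(np.float64(uv))-k[:2,2])/k[0,0]; s=d.copy()
    for _ in range(30): s=d/(1+f['k1']*(s**2).sum(1,keepdims=True))
    return s
def ray(f,uv):
    s=slopes(f,uv); P=np.array(f['pose']); d=np.c_[s,np.ones(len(s))]@P[:3,:3].T
    return P[:3,3],d
def plane(f,uv,z):
    o,d=ray(f,uv); return o+d*((z-o[2])/d[:,2])[:,None]
def cloud(f):
    h,w=f['depth'].shape; u=np.stack(np.meshgrid(np.arange(w),np.arange(h)),-1).reshape(-1,2)
    o,d=ray(f,u); D=f['depth'].reshape(-1,1); return (o+d*D).reshape(h,w,3)
def proj(f,X):
    P=np.linalg.inv(np.array(f['pose'])); c=np.atleast_2d(X)@P[:3,:3].T+P[:3,3]; s=c[:,:2]/c[:,2:]
    s=s*(1+f['k1']*(s**2).sum(1,keepdims=True)); k,_=K(f); return s*k[0,0]+k[:2,2]
E
python3 - <<'E'
from h import *
for n in('scene','top'):
    f=grab(n); print(n,f['fov_y'],f['cx'],f['cy'],f['k1'],np.round(f['pose'],3).tolist(),(f['depth']>0).mean())
    cv2.imwrite(f'pics/{n}0.png',f['image'][:,:,::-1])
print(arm.get_state(),arm.tip_extent)
E
```

```text
pics
scene 50.414766300183175 282.6266572404075 211.18645150771658 0.04844205628403685 [[-0.769, 0.495, -0.404, 1.058], [0.639, 0.591, -0.493, 0.593], [-0.005, -0.637, -0.771, 0.948], [0.0, 0.0, 0.0, 1.0]] 0.9958503401360544
top 54.74022433588171 272.40941520012444 215.4311069333413 -0.12077099782875725 [[0.016, -0.996, 0.083, 0.523], [-1.0, -0.015, 0.014, 0.048], [-0.013, -0.083, -0.996, 0.964], [0.0, 0.0, 0.0, 1.0]] 0.9960841836734694
{'t': 0.1, 'q': array([-1.48019352e+00,  3.26873210e-01, -1.93486971e-01,  1.05199092e+00,
       -3.11598151e-06,  1.43657619e+00]), 'joint_vel': array([ 0.00074675, -0.00297728,  0.00191902,  0.00072807,  0.00038319,
        0.00134895]), 'effort': array([ 1.67994851e-03, -4.44240403e+01,  2.63037854e+01,  7.89571612e-03,
       -4.00184683e-05,  3.76246746e-06]), 'tcp_pos': array([ 0.12256834, -0.53566633,  0.24957706]), 'ee_rot': array([ 0.70265454,  0.07986918, -0.70263277,  0.07877   ]), 'force': array([-0.14977724, -0.01329168, -0.28420153]), 'ft_torque': array([-0.01662909,  0.00491523, -0.03157336]), 'width': 1.0003551335049174} 0.019
```

View pics/scene0.png

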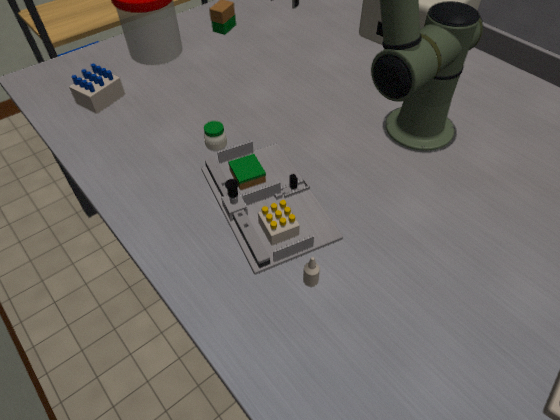

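View pics/top0.png

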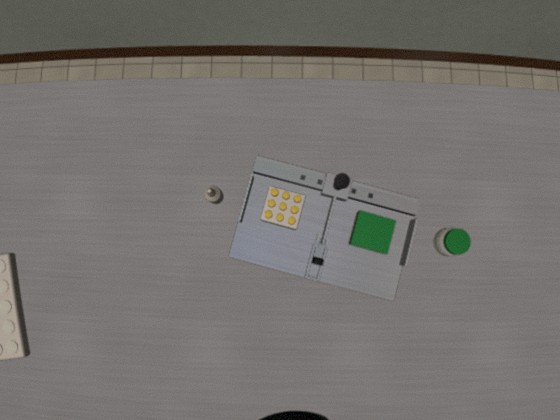

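The rack (yellow caps) sits on the dropper side, carrier +y, at top-image (283,207). The knob is at (342,181), the lock grip at (318,261), the carton at (373,231) and the jar at (455,241). In the scene view the knob is at (232,188) and the grip at (293,182).

```bash
python3 - <<'E'
from h import *
F={n:dict(np.load(f'pics/{n}.npz')) for n in('scene','top')}
tops={}
for name,seeds in dict(knob=dict(top=(342,181),scene=(232,186)),grip=dict(top=(318,261),scene=(293,180))).items():
    rays=[]
    for n,(su,sv) in seeds.items():
        f=F[n]; g=f['image'].max(2); C=cloud(f)
        m=(g<60).astype(np.uint8); k,l,st,ce=cv2.connectedComponentsWithStats(m)
        i=l[sv-3:sv+4,su-3:su+4]; i=np.bincount(i[i>0]).argmax(); M=l==i
        z=C[...,2][M]; zt=np.percentile(z,95); T=M&(C[...,2]>zt-.006)
        v,u=np.nonzero(T); P=C[T]; 
        print(name,n,st[i],'z5/95',np.percentile(z,[5,50,95]).round(4),'top mean',P.mean(0).round(4),'bbox mid',((P.max(0)+P.min(0))/2).round(4),np.ptp(P,axis=0).round(3),len(P))
        rays.append(ray(f,[(u.min()+u.max())/2,(v.min()+v.max())/2]))
    (a,d),(b,e)=rays; d=d[0]/np.linalg.norm(d);e=e[0]/np.linalg.norm(e)
    s=np.linalg.lstsq(np.c_[d,-e],b-a,rcond=None)[0]; p,q=a+d*s[0],b+e*s[1]
    print(name,'triang',((p+q)/2).round(4),'gap',np.linalg.norm(p-q).round(4))
# carrier yaw & corners from tray: rail holes and rack/carton colours in top
f=F['top'];C=cloud(f);hsv=cv2.cvtColor(f['image'],cv2.COLOR_RGB2HSV)
for nm,lo,hi,roi in(('rackcaps',(15,90,60),(35,255,255),(250,175,320,240)),('carton',(45,90,30),(80,255,255),(340,200,405,260))):
    m=cv2.inRange(hsv,lo,hi); z=np.zeros_like(m); x0,y0,x1,y1=roi; z[y0:y1,x0:x1]=m[y0:y1,x0:x1]
    pts=cv2.findNonZero(z)[:,0]; P=C[pts[:,1],pts[:,0]]
    zz=np.median(P[:,2]); Q=plane(f,pts,zz); r=cv2.minAreaRect(Q[:,:2].astype(np.float32)*1000); print(nm,zz.round(3),r)
# tray floor outline: z 0.01..0.03
x=C.reshape(-1,3); s=(abs(x[:,0]-.55)<.25)&(abs(x[:,1])<.33)&(x[:,2]>.012)&(x[:,2]<.03)
mm=s.reshape(420,560).astype(np.uint8); k,l,st,ce=cv2.connectedComponentsWithStats(mm); i=1+st[1:,4].argmax()
pts=np.argwhere(l==i)[:,::-1]; Q=plane(f,pts,.02); print('tray',st[i],cv2.minAreaRect(Q[:,:2].astype(np.float32)*1000))
# rail/saddle heights
s=(abs(x[:,0]-.55)<.25)&(abs(x[:,1])<.33)&(x[:,2]>.046)&(x[:,2]<.054)
print('z~50 pts',s.sum())
big=cv2.resize(f['image'][150:310,220:420],(800,640),interpolation=cv2.INTER_CUBIC)[:600]; cv2.imwrite('pics/c1.png',np.clip(big[:,:,::-1]*1.6,0,255))
E
```

```text
knob top [334 174  15  16 190] z5/95 [0.0948 0.1288 0.1309] top mean [ 0.6661 -0.0826  0.1337] bbox mid [ 0.602  -0.0247  0.5452] [0.159 0.145 0.838] 171
knob scene [225 164  40  39 335] z5/95 [0.0398 0.0987 0.1303] top mean [ 0.6843 -0.0586  0.1563] bbox mid [0.8563 0.2477 0.5365] [0.404 0.691 0.823] 118
knob triang [ 0.6546 -0.0711  0.1361] gap 0.0295
grip top [312 257  11   8  64] z5/95 [0.0517 0.0755 0.0783] top mean [ 0.4988 -0.04    0.0758] bbox mid [ 0.4993 -0.0396  0.0762] [0.015 0.02  0.007] 56
grip scene [290 174   8  15  99] z5/95 [0.0379 0.0632 0.0773] top mean [ 0.5029 -0.0387  0.0754] bbox mid [ 0.5018 -0.0382  0.0754] [0.019 0.021 0.008] 37
grip triang [ 0.4999 -0.0404  0.0722] gap 0.0019
rackcaps 0.089 ((617.0667724609375, 38.19429397583008), (67.4786376953125, 65.69293975830078), 75.55207824707031)
carton 0.059 ((564.5811157226562, -164.2426300048828), (86.99271392822266, 78.38251495361328), 74.82763671875)
tray [ 229  170  103  108 5772] ((579.6387939453125, 34.51441192626953), (213.08277893066406, 211.16915893554688), 75.67816162109375)
z~50 pts 1946[ WARN:0@2.914] global loadsave.cpp:1063 imwrite_ Unsupported depth image for selected encoder is fallbacked to CV_8U.
```

View pics/c1.png

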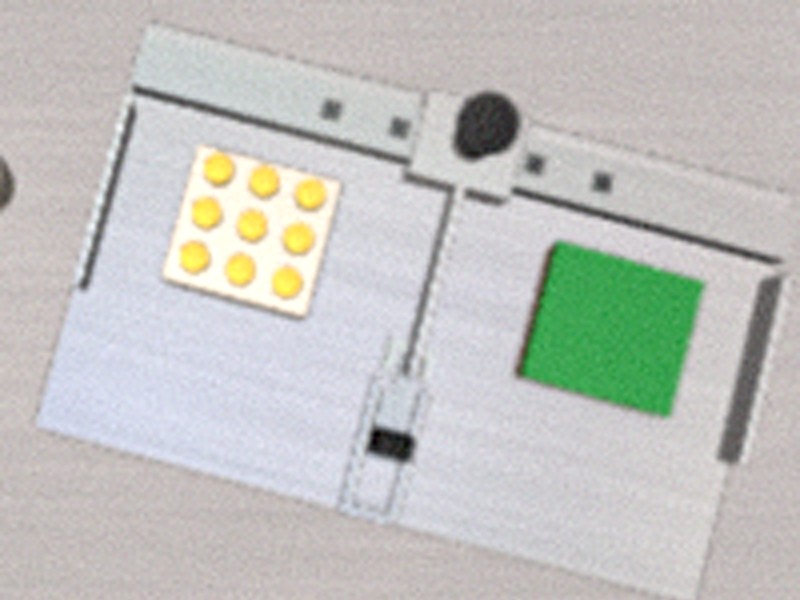

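The brightened crop shows the knob cap at crop (486,123), rail holes at (331,110), (399,128), (535,164) and (602,182), and the grip at (392,444). It also shows the divider plate running down to the lock tongue. Next I convert these to carrier coordinates.

```bash
python3 - <<'E'
from h import *
f=dict(np.load('pics/top.npz')); c=lambda p:(np.atleast_2d(p)+.5)/4-.5+np.array([220,150])
H=plane(f,c([(331,110),(399,128),(535,164),(602,182)]),.05); print('holes',H.round(4).tolist(),'spacing',np.linalg.norm(np.diff(H,axis=0),axis=1).round(4))
d=H[0]-H[3]; yaw=np.arctan2(-d[0],d[1]); print('yaw holes',yaw, np.degrees(yaw),'mid',H.mean(0))
C=cloud(f); u=np.stack(np.meshgrid(np.arange(560),np.arange(420)),-1)
for nm,lo,hi,ctr,r in(('knobcap',.12,.14,(341,181),14),('grip',.068,.082,(318,261),10)):
    m=(C[...,2]>lo)&(C[...,2]<hi)&(np.linalg.norm(u-np.array(ctr),axis=2)<r)&(f['image'].max(2)<90)
    P=C[m]; print(nm,m.sum(),'z',np.median(P[:,2]).round(4)); zt=np.median(P[:,2]); Q=plane(f,u[m],zt)[:,:2]
    print('  minrect',cv2.minAreaRect(np.float32(Q*1000)),'circ',cv2.minEnclosingCircle(np.float32(Q*1000)),'mean',Q.mean(0).round(4))
s=dict(np.load('pics/scene.npz'));C=cloud(s)
for nm,lo,hi,ctr,r in(('knobcap',.122,.14,(232,186),14),('grip',.068,.082,(293,179),10)):
    m=(C[...,2]>lo)&(C[...,2]<hi)&(np.linalg.norm(u-np.array(ctr),axis=2)<r)&(s['image'].max(2)<90)
    P=C[m]; print('scene',nm,m.sum(),np.percentile(P[:,2],[50,90]).round(4),cv2.minAreaRect(np.float32(P[:,:2]*1000)))
    v=np.argwhere(m); print('   px',v.min(0),v.max(0))
E
```

```text
holes [[0.6874, -0.0061, 0.05], [0.6776, -0.0449, 0.05], [0.6581, -0.1227, 0.05], [0.6484, -0.1612, 0.05]] spacing [0.0401 0.0802 0.0397]
yaw holes -0.24593348190105785 -14.090950553887632 mid [ 0.66786008 -0.08373323  0.05      ]
knobcap 198 z 0.1289
  minrect ((667.365234375, -83.19600677490234), (31.68841552734375, 31.564939498901367), 0.9510532021522522) circ ((667.3375244140625, -83.27776336669922), 16.78387451171875) mean [ 0.6673 -0.0834]
grip 71 z 0.0757
  minrect ((498.6074523925781, -40.562896728515625), (20.733684539794922, 15.84343433380127), 72.373291015625) circ ((497.5391540527344, -40.360984802246094), 11.416665077209473) mean [ 0.4983 -0.0404]
scene knobcap 119 [0.1283 0.1303] ((670.7147827148438, -82.6932601928711), (33.991092681884766, 30.783750534057617), 57.259185791015625)
   px [179 225] [189 237]
scene grip 44 [0.0748 0.0774] ((502.5830078125, -37.65489959716797), (21.944307327270508, 17.002422332763672), 78.96414947509766)
   px [174 290] [181 297]
```

Both views agree on heights (cap about 129 mm, grip about 76 mm) and on yaw (-0.247). Hole spacing is 40 mm, and the grip-to-knob distance gives lock ≈ 3 mm. Planned points are knob (0.668,-0.083) and grip (0.4995,-0.0395), with the jaws along carrier y for both.

```bash
cat > go.py <<'E'
import sys; from h import *; from scipy.spatial.transform import Rotation as R
Y=-0.247; s=arm.get_state(); Rt=R.from_quat(s['ee_rot']).as_matrix()
def delta(goal):
    y=np.array([-np.sin(Y),np.cos(Y),0]); y=y if y@Rt[:,1]>0 else -y
    x=np.array([0,0,-1.]); G=np.c_[x,y,np.cross(x,y)]
    print('t',s['t'],'tcp',s['tcp_pos'].round(4),'F',s['force'].round(2),'w',round(s['width'],3),'q',s['q'].round(2))
    print('shift tool mm',(Rt.T@(np.array(goal)-s['tcp_pos'])*1000).round(1),'turn deg',np.degrees(R.from_matrix(Rt.T@G).as_rotvec()).round(2))
    print('shift in goal frame',(G.T@(np.array(goal)-s['tcp_pos'])*1000).round(1),'tool axes\n',Rt.round(3))
if __name__=='__main__': delta([float(a) for a in sys.argv[1:4]])
E
python3 go.py 0.4995 -0.0395 0.15
```

```text
t 0.1 tcp [ 0.1226 -0.5357  0.2496] F [-0.15 -0.01 -0.28] w 1.0 q [-1.48  0.33 -0.19  1.05 -0.    1.44]
shift tool mm [ 100.3 -399.5 -478. ] turn deg [2.703e+01 1.000e-02 9.000e-02]
shift in goal frame [  99.6 -573.3 -244.2] tool axes
 [[-0.     0.223 -0.975]
 [ 0.002 -0.975 -0.223]
 [-1.    -0.002 -0.   ]]
```

Emit:
send_rows:
  deltas: [0, 0, 0, 6.75, 0, 0, 0, 0, 0, 6.75, 0, 0, 0, 0, 0, 6.75, 0, 0, 0, 0, 0, 6.75, 0, 0, 0, -40, -17, 0, 0, 0, 0, -40, -17, 0, 0, 0, 0, -40, -17, 0, 0, 0, 0, -40, -17, 0, 0, 0, 0, -40, -17, 0, 0, 0, 0, -40, -17, 0, 0, 0, 0, -40, -17, 0, 0, 0, 0, -40, -17, 0, 0, 0]
  grip: -1

```text
t: 1.3
tcp_pos: [0.3418, -0.2555, 0.2458]
ee_rot: [-0.699, 0.095, 0.701, 0.101]
force: [-0.3, 0.1, 0.6]
width: 0.999
```

```bash
python3 go.py 0.4995 -0.0395 0.15
```

```text
t 1.3 tcp [ 0.3418 -0.2555  0.2458] F [-0.28  0.06  0.64] w 0.999 q [-0.82  0.11 -0.49  0.98  0.    2.6 ]
shift tool mm [  97.3 -250.3  -92.5] turn deg [-1.83  0.22  0.44]
shift in goal frame [  95.8 -248.  -100.1] tool axes
 [[-0.002 -0.275 -0.961]
 [ 0.008 -0.961  0.275]
 [-1.    -0.008  0.004]]
```

The last joint would run out of range, so I take the half-turned grasp instead.

Emit:
send_rows:
  deltas: [0, 0, 0, -8.4, 0, 0, 0, 0, 0, -8.4, 0, 0, 0, 0, 0, -8.4, 0, 0, 0, 0, 0, -8.4, 0, 0, 0, 0, 0, -8.4, 0, 0, 0, 0, 0, -8.4, 0, 0, 0, 0, 0, -8.4, 0, 0, 0, 0, 0, -8.4, 0, 0, 0, 0, 0, -8.4, 0, 0, 0, 0, 0, -8.4, 0, 0, 0, 0, 0, -8.4, 0, 0, 0, 0, 0, -8.4, 0, 0]

```text
t: 2.5
tcp_pos: [0.3429, -0.2457, 0.2424]
ee_rot: [0.514, 0.494, -0.51, 0.482]
force: [0.3, -0.2, -0.4]
width: 1.002
```

Emit:
send_rows:
  deltas: [0, 0, 0, -8.4, 0, 0, 0, 0, 0, -8.4, 0, 0, 0, 0, 0, -8.4, 0, 0, 0, 0, 0, -8.4, 0, 0, 0, 0, 0, -8.4, 0, 0, 0, 0, 0, -8.4, 0, 0, 0, 0, 0, -8.4, 0, 0, 0, 0, 0, -8.4, 0, 0, 0, 0, 0, -8.4, 0, 0, 0, 0, 0, -8.4, 0, 0, 0, 0, 0, 0, 0, 0]

```text
t: 3.6
tcp_pos: [0.3403, -0.243, 0.239]
ee_rot: [0.049, 0.711, -0.034, 0.701]
force: [0.1, 0.1, -0.2]
width: 1.001
```

```bash
python3 go.py 0.4995 -0.0395 0.15
```

```text
t 3.6 tcp [ 0.3403 -0.243   0.239 ] F [ 0.12  0.1  -0.22] w 1.001 q [-0.8   0.11 -0.5   0.98  0.01 -0.68]
shift tool mm [ 91.4 218.9 135.7] turn deg [ 7.41 -0.99 -1.13]
shift in goal frame [ 89.  236.2 104.7] tool axes
 [[-0.013  0.118  0.993]
 [ 0.022  0.993 -0.117]
 [-1.     0.021 -0.016]]
```

Emit:
send_rows:
  deltas: [0, 0, 0, 7.4, -1.0, -1.1, 0, 30, 13, 0, 0, 0, 0, 30, 13, 0, 0, 0, 0, 30, 13, 0, 0, 0, 0, 30, 13, 0, 0, 0, 0, 30, 13, 0, 0, 0, 0, 30, 13, 0, 0, 0, 0, 30, 13, 0, 0, 0, 30, 10, 5, 0, 0, 0, 30, 0, 0, 0, 0, 0, 0, 0, 0, 0, 0, 0]

```text
t: 4.7
tcp_pos: [0.4975, -0.0489, 0.1765]
ee_rot: [0.103, 0.699, -0.104, 0.7]
force: [-0.8, -0.2, -0.1]
width: 0.996
```

```bash
python3 go.py 0.4995 -0.0395 0.062
```

```text
t 4.7 tcp [ 0.4975 -0.0489  0.1765] F [-0.83 -0.2  -0.1 ] w 0.996 q [-0.25  0.3  -0.44  0.83 -0.    0.05]
shift tool mm [114.5   9.6  -1. ] turn deg [-2.67  0.1   0.01]
shift in goal frame [114.5   9.6  -0.3] tool axes
 [[ 0.002  0.289  0.957]
 [-0.001  0.957 -0.289]
 [-1.    -0.     0.002]]
```

Emit:
send_rows:
  deltas: [5, 9.5, -0.5, -2.7, 0, 0, 20, 0, 0, 0, 0, 0, 20, 0, 0, 0, 0, 0, 20, 0, 0, 0, 0, 0, 15, 0, 0, 0, 0, 0, 10, 0, 0, 0, 0, 0, 5, 0, 0, 0, 0, 0, 0, 0, 0, 0, 0, 0]

```text
t: 5.5
tcp_pos: [0.5054, -0.0394, 0.086]
ee_rot: [0.086, 0.697, -0.086, 0.706]
force: [-0.4, -0.1, -0.4]
width: 1.002
```

```bash
python3 go.py 0.4995 -0.0395 0.060; python3 - <<'E'
from h import *
f=grab('top'); g=grab('scene')
a=cv2.resize(f['image'][200:300,250:390],None,fx=5,fy=5)[:,:,::-1];cv2.imwrite('pics/c2.png',np.clip(a*1.5,0,255).astype(np.uint8))
a=cv2.resize(g['image'][130:230,230:370],None,fx=5,fy=5)[:,:,::-1];cv2.imwrite('pics/c3.png',np.clip(a*1.5,0,255).astype(np.uint8))
E
```

```text
t 5.5 tcp [ 0.5054 -0.0394  0.086 ] F [-0.38 -0.1  -0.43] w 1.002 q [-0.22  0.42 -0.53  0.61  0.    0.02]
shift tool mm [25.9 -1.6 -6. ] turn deg [ 0.1   0.69 -0.08]
shift in goal frame [26.  -1.6 -5.7] tool axes
 [[ 0.012  0.243  0.97 ]
 [-0.002  0.97  -0.243]
 [-1.     0.001  0.012]]
```

View pics/c3.png

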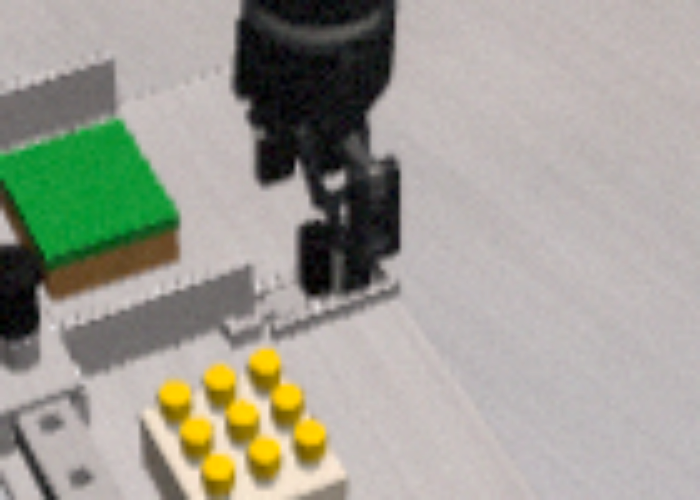

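The jaws straddle the lock grip (crop about (345,255)), clear of divider and rack. I descend and close.

Emit:
send_rows:
  deltas: [14, -1.5, -6, 0, 0.7, 0, 12, 0, 0, 0, 0, 0, 2, 0, 0, 0, 0, 0, 0, 0, 0, 0, 0, 0]

```text
t: 6.0
tcp_pos: [0.5003, -0.0398, 0.0573]
ee_rot: [0.087, 0.701, -0.086, 0.703]
force: [-0.5, -0.8, 0.1]
width: 1.0
```

Emit:
send_rows:
  deltas: [0, 0, 0, 0, 0, 0, 0, 0, 0, 0, 0, 0, 0, 0, 0, 0, 0, 0, 0, 0, 0, 0, 0, 0, 0, 0, 0, 0, 0, 0, 0, 0, 0, 0, 0, 0, 0, 0, 0, 0, 0, 0, 0, 0, 0, 0, 0, 0, 0, 0, 0, 0, 0, 0, 0, 0, 0, 0, 0, 0]
  grip: 1
  grip_force: 50

```text
t: 7.0
tcp_pos: [0.5003, -0.0413, 0.0579]
ee_rot: [0.086, 0.701, -0.088, 0.703]
force: [-0.1, -1.6, -0.9]
width: 0.251
```

```bash
python3 go.py 0.4995 -0.0395 0.060
```

```text
t 7.0 tcp [ 0.5003 -0.0413  0.0579] F [-0.14 -1.65 -0.89] w 0.251 q [-0.23  0.46 -0.56  0.55 -0.    0.02]
shift tool mm [-2.1  1.5 -1.3] turn deg [0.03 0.17 0.09]
shift in goal frame [-2.1  1.5 -1.3] tool axes
 [[ 0.003  0.244  0.97 ]
 [-0.002  0.97  -0.244]
 [-1.    -0.002  0.003]]
```

Gripped: the opening is 21 mm against a 22 mm grip. Pull along tool -z, which is carrier -x.

Emit:
send_rows:
  deltas: [0, 0, -4, 0, 0, 0, 0, 0, -4, 0, 0, 0, 0, 0, -4, 0, 0, 0, 0, 0, -4, 0, 0, 0, 0, 0, -4, 0, 0, 0, 0, 0, -3, 0, 0, 0]

```text
t: 7.6
tcp_pos: [0.4785, -0.0357, 0.0579]
ee_rot: [0.086, 0.699, -0.088, 0.704]
force: [2.9, -2.3, -3.6]
width: 0.251
```

```bash
python3 go.py 0.5003 -0.0413 0.058
```

```text
t 7.6 tcp [ 0.4785 -0.0357  0.0579] F [ 2.88 -2.32 -3.55] w 0.251 q [-0.23  0.43 -0.62  0.51 -0.    0.02]
shift tool mm [ 0.1 -0.1 22.5] turn deg [0.03 0.4  0.08]
shift in goal frame [-0.1 -0.1 22.5] tool axes
 [[ 0.006  0.244  0.97 ]
 [-0.003  0.97  -0.244]
 [-1.    -0.001  0.007]]
```

Emit:
send_rows:
  deltas: [0, 0, -3, 0, 0, 0, 0, 0, -3, 0, 0, 0, 0, 0, -3, 0, 0, 0, 0, 0, -3, 0, 0, 0]

```text
t: 8.0
tcp_pos: [0.4742, -0.0347, 0.058]
ee_rot: [0.086, 0.694, -0.089, 0.71]
force: [10.7, -3.7, -14.1]
width: 0.248
```

```bash
python3 go.py 0.5003 -0.0413 0.058
```

```text
t 8.0 tcp [ 0.4742 -0.0347  0.058 ] F [ 10.74  -3.69 -14.14] w 0.248 q [-0.23  0.41 -0.65  0.49 -0.    0.02]
shift tool mm [ 0.6  0.  26.9] turn deg [-0.01  1.3   0.06]
shift in goal frame [ 0.   0.  26.9] tool axes
 [[ 0.022  0.245  0.969]
 [-0.007  0.97  -0.245]
 [-1.    -0.001  0.023]]
```

Emit:
send_rows:
  deltas: [0, 0, -4, 0, 0, 0, 0, 0, -4, 0, 0, 0, 0, 0, -1, 0, 0, 0]

```text
t: 8.3
tcp_pos: [0.4742, -0.0348, 0.0581]
ee_rot: [0.086, 0.688, -0.09, 0.715]
force: [2.2, -1.2, -3.2]
width: 0.252
```

Emit:
send_rows:
  deltas: [0, 0, 0, 0, 0, 0, 0, 0, 0, 0, 0, 0, 0, 0, 0, 0, 0, 0, 0, 0, 0, 0, 0, 0]
  grip: -1

```text
t: 8.7
tcp_pos: [0.4719, -0.0337, 0.0582]
ee_rot: [0.086, 0.689, -0.089, 0.714]
force: [0.3, 0.4, -0.9]
width: 0.912
```

Emit:
send_rows:
  deltas: [-15, 0, 0, 0, 0, 0, -20, 0, 0, 0, 0, 0, -30, 0, 0, 0, 0, 0, -30, 0, 0, 0, 0, 0, -10, 0, 0, 0, 0, 0]

```text
t: 9.2
tcp_pos: [0.4646, -0.0316, 0.1647]
ee_rot: [0.086, 0.692, -0.088, 0.711]
force: [0.6, 0.3, 0.2]
width: 0.999
```

```bash
python3 go.py 0.668 -0.083 0.18
```

```text
t 9.2 tcp [ 0.4646 -0.0316  0.1647] F [0.64 0.34 0.2 ] w 0.999 q [-0.23  0.24 -0.56  0.75 -0.    0.02]
shift tool mm [-9.600e+00 -1.000e-01  2.102e+02] turn deg [-0.    1.57  0.  ]
shift in goal frame [-1.530e+01 -1.000e-01  2.098e+02] tool axes
 [[ 0.027  0.245  0.969]
 [-0.007  0.97  -0.244]
 [-1.    -0.     0.027]]
```

Emit:
send_rows:
  deltas: [-20, 0, 10, 0, 1.6, 0, -10, 0, 30, 0, 0, 0, 0, 0, 35, 0, 0, 0, 0, 0, 35, 0, 0, 0, 0, 0, 35, 0, 0, 0, 0, 0, 30, 0, 0, 0, 0, 0, 15, 0, 0, 0, 0, 0, 0, 0, 0, 0]

```text
t: 10.0
tcp_pos: [0.6514, -0.0782, 0.1917]
ee_rot: [0.087, 0.704, -0.087, 0.7]
force: [-0.4, 0.2, -0.2]
width: 1.0
```

```bash
python3 go.py 0.668 -0.083 0.103; python3 - <<'E'
from h import *
u=np.stack(np.meshgrid(np.arange(560),np.arange(420)),-1)
for n in('top','scene'):
    f=grab(n); C=cloud(f); m=(C[...,2]>.068)&(C[...,2]<.082)&(f['image'].max(2)<90)&(abs(C[...,0]-.48)<.04)&(abs(C[...,1]+.036)<.03)
    print(n,m.sum(),cv2.minAreaRect(np.float32(C[m][:,:2]*1000)) if m.sum()>5 else '')
    m=(C[...,2]>.12)&(C[...,2]<.14)&(f['image'].max(2)<90)&(abs(C[...,0]-.668)<.03)&(abs(C[...,1]+.083)<.03)
    print(n,m.sum(),cv2.minAreaRect(np.float32(C[m][:,:2]*1000)) if m.sum()>5 else '')
E
```

```text
t 10.0 tcp [ 0.6514 -0.0782  0.1917] F [-0.4   0.23 -0.18] w 1.0 q [-0.23  0.57  0.03  1.04  0.    0.01]
shift tool mm [88.6 -0.6 17.8] turn deg [ 0.04 -0.35 -0.02]
shift in goal frame [88.7 -0.6 17.3] tool axes
 [[-0.006  0.244  0.97 ]
 [ 0.002  0.97  -0.244]
 [-1.     0.    -0.006]]
top 66 ((473.4365234375, -34.08258819580078), (20.500181198120117, 14.179539680480957), 76.95122528076172)
top 8 ((656.140625, -74.27571105957031), (11.677964210510254, 2.025033950805664), 41.44028091430664)
scene 45 ((476.76361083984375, -33.44891357421875), (21.537357330322266, 15.668413162231445), 76.3268814086914)
scene 123 ((669.83349609375, -82.20169067382812), (33.69414520263672, 31.64276885986328), 44.927146911621094)
```

The lock grip moved 27 mm and now measures 200 mm from the knob (201 expected at the stop). Next I go down on the knob.

Emit:
send_rows:
  deltas: [0, -0.5, 12, 0, -0.4, 0, 15, 0, 5, 0, 0, 0, 20, 0, 0, 0, 0, 0, 20, 0, 0, 0, 0, 0, 15, 0, 0, 0, 0, 0, 4, 0, 0, 0, 0, 0, 0, 0, 0, 0, 0, 0]

```text
t: 10.8
tcp_pos: [0.6633, -0.0812, 0.1121]
ee_rot: [0.087, 0.703, -0.086, 0.701]
force: [0.8, 0.4, -0.3]
width: 1.0
```

```bash
python3 go.py 0.668 -0.083 0.103
```

```text
t 10.8 tcp [ 0.6633 -0.0812  0.1121] F [ 0.75  0.41 -0.27] w 1.0 q [-0.23  0.65 -0.03  0.89  0.    0.01]
shift tool mm [ 9.  -0.6  5. ] turn deg [ 0.09 -0.17 -0.02]
shift in goal frame [ 9.1 -0.6  5. ] tool axes
 [[-0.003  0.243  0.97 ]
 [ 0.001  0.97  -0.243]
 [-1.     0.    -0.003]]
```

Emit:
send_rows:
  deltas: [6, -0.5, 5, 0, 0, 0, 4, 0, 0, 0, 0, 0, 0, 0, 0, 0, 0, 0]

```text
t: 11.1
tcp_pos: [0.6692, -0.0832, 0.1026]
ee_rot: [0.087, 0.702, -0.086, 0.702]
force: [-0.4, -0.3, 0.1]
width: 1.003
```

Emit:
send_rows:
  deltas: [0, 0, 0, 0, 0, 0, 0, 0, 0, 0, 0, 0, 0, 0, 0, 0, 0, 0, 0, 0, 0, 0, 0, 0, 0, 0, 0, 0, 0, 0, 0, 0, 0, 0, 0, 0, 0, 0, 0, 0, 0, 0, 0, 0, 0, 0, 0, 0, 0, 0, 0, 0, 0, 0]
  grip: 1
  grip_force: 60

```text
t: 12.0
tcp_pos: [0.6702, -0.0835, 0.1045]
ee_rot: [0.086, 0.701, -0.087, 0.703]
force: [-0.4, -0.4, -0.1]
width: 0.35
```

```bash
python3 go.py 0.668 -0.083 0.103
```

```text
t 12.0 tcp [ 0.6702 -0.0835  0.1045] F [-0.41 -0.42 -0.08] w 0.35 q [-0.23  0.67 -0.02  0.88 -0.    0.01]
shift tool mm [ 1.5  0.  -2.2] turn deg [0.1  0.12 0.01]
shift in goal frame [ 1.5  0.  -2.2] tool axes
 [[ 0.002  0.243  0.97 ]
 [-0.001  0.97  -0.243]
 [-1.    -0.     0.002]]
```

Opening reads 29.8 mm where 26 mm is expected, so I let it settle and look.

Emit:
send_rows:
  deltas: [0, 0, 0, 0, 0, 0, 0, 0, 0, 0, 0, 0, 0, 0, 0, 0, 0, 0]

```text
t: 12.3
tcp_pos: [0.6702, -0.0836, 0.1045]
ee_rot: [0.086, 0.701, -0.087, 0.702]
force: [-0.9, 0.0, 0.9]
width: 0.352
```

```bash
python3 - <<'E'
from h import *
g=grab('scene')
a=cv2.resize(g['image'][130:240,190:300],None,fx=5,fy=5,interpolation=cv2.INTER_CUBIC)[:,:,::-1];cv2.imwrite('pics/c4.png',np.clip(a*2.5,0,255).astype(np.uint8))
E
```

```text
(no output)
```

View pics/c4.png

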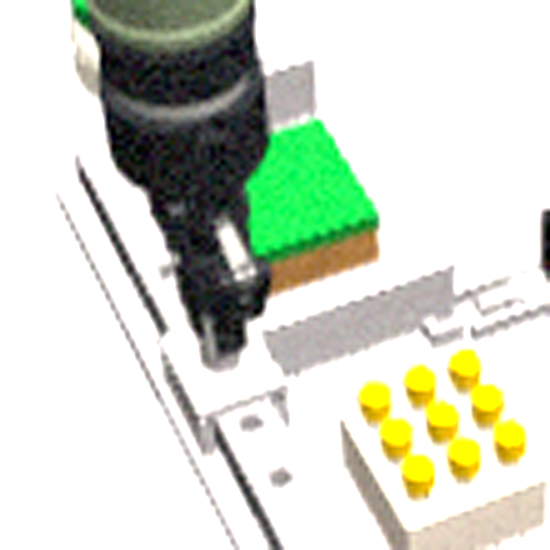

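The fingers hold the knob (crop (215,290)), and the saddle and neighbours are undisturbed. I pull up gently and check for slip against the spring force.

Emit:
send_rows:
  deltas: [-4, 0, 0, 0, 0, 0, -4, 0, 0, 0, 0, 0, -4, 0, 0, 0, 0, 0, -2, 0, 0, 0, 0, 0]

```text
t: 12.75
tcp_pos: [0.67, -0.0835, 0.1167]
ee_rot: [0.087, 0.702, -0.087, 0.702]
force: [2.7, -0.6, -7.1]
width: 0.343
```

```bash
python3 go.py 0.6702 -0.0836 0.1175
```

```text
t 12.75 tcp [ 0.67   -0.0835  0.1167] F [ 2.65 -0.61 -7.12] w 0.343 q [-0.23  0.66 -0.01  0.91 -0.    0.01]
shift tool mm [-0.8 -0.   0.2] turn deg [0.09 0.01 0.  ]
shift in goal frame [-0.8 -0.   0.2] tool axes
 [[ 0.     0.243  0.97 ]
 [-0.     0.97  -0.243]
 [-1.    -0.     0.   ]]
```

The spring force (7.1 N) matches about 12 mm of lift. I go up slightly more, then slide +y.

Emit:
send_rows:
  deltas: [-1.5, 0, 0, 0, 0, 0, -0.5, 0, 0, 0, 0, 0, -0.5, 4, 0, 0, 0, 0, -0.5, 4, 0, 0, 0, 0, -0.5, 4, 0, 0, 0, 0, -0.5, 4, 0, 0, 0, 0, -0.5, 4, 0, 0, 0, 0]

```text
t: 13.45
tcp_pos: [0.6745, -0.0654, 0.1201]
ee_rot: [0.086, 0.702, -0.089, 0.701]
force: [2.6, -4.2, -8.7]
width: 0.347
```

```bash
python3 go.py 0.6800 -0.0448 0.1175
```

```text
t 13.45 tcp [ 0.6745 -0.0654  0.1201] F [ 2.6  -4.21 -8.71] w 0.347 q [-0.2   0.66  0.01  0.92 -0.    0.04]
shift tool mm [ 2.5 21.3  0.3] turn deg [-0.03 -0.05  0.26]
shift in goal frame [ 2.6 21.3  0.3] tool axes
 [[-0.002  0.245  0.97 ]
 [-0.004  0.97  -0.245]
 [-1.    -0.005 -0.001]]
```

Emit:
send_rows:
  deltas: [0.5, 4, 0, 0, 0, 0, 0.5, 4, 0, 0, 0, 0, 0, 4, 0, 0, 0, 0, 0, 4, 0, 0, 0, 0, 0, 3, 0, 0, 0, 0, 0, 0.5, 0, 0, 0, 0]

```text
t: 14.05
tcp_pos: [0.6799, -0.0439, 0.1191]
ee_rot: [0.085, 0.702, -0.089, 0.701]
force: [2.9, -4.0, -7.9]
width: 0.348
```

```bash
python3 go.py 0.6800 -0.0448 0.1175
```

```text
t 14.05 tcp [ 0.6799 -0.0439  0.1191] F [ 2.88 -4.02 -7.9 ] w 0.348 q [-0.17  0.67  0.02  0.92 -0.    0.08]
shift tool mm [ 1.6 -0.8  0.3] turn deg [ 0.03 -0.03  0.27]
shift in goal frame [ 1.6 -0.9  0.3] tool axes
 [[-0.002  0.244  0.97 ]
 [-0.004  0.97  -0.244]
 [-1.    -0.005 -0.001]]
```

Emit:
send_rows:
  deltas: [0.5, -1, 0, 0, 0, -0.3, 2, 0, 0, 0, 0, 0, 2, 0, 0, 0, 0, 0, 2, 0, 0, 0, 0, 0, 2, 0, 0, 0, 0, 0, 2, 0, 0, 0, 0, 0]

```text
t: 14.65
tcp_pos: [0.68, -0.0441, 0.1089]
ee_rot: [0.084, 0.702, -0.09, 0.701]
force: [1.5, -2.0, -4.2]
width: 0.348
```

```bash
python3 go.py 0.6800 -0.0448 0.1040
```

```text
t 14.65 tcp [ 0.68   -0.0441  0.1089] F [ 1.51 -2.03 -4.24] w 0.348 q [-0.17  0.68  0.01  0.9  -0.01  0.08]
shift tool mm [ 4.9 -0.7  0.2] turn deg [0.04 0.01 0.43]
shift in goal frame [ 4.9 -0.7  0.2] tool axes
 [[-0.002  0.244  0.97 ]
 [-0.007  0.97  -0.244]
 [-1.    -0.008  0.   ]]
```

At 4.4 mm the spring still pulls down 4.2 N, so the pin is in the hole. I press the rest home.

Emit:
send_rows:
  deltas: [2, 0, 0, 0, 0, 0, 2, 0, 0, 0, 0, 0, 1.5, 0, 0, 0, 0, 0, 1.5, 0, 0, 0, 0, 0, 1, 0, 0, 0, 0, 0]

```text
t: 15.15
tcp_pos: [0.6802, -0.0441, 0.1044]
ee_rot: [0.084, 0.701, -0.09, 0.702]
force: [-1.6, -1.4, 2.3]
width: 0.35
```

```bash
python3 go.py 0.6800 -0.0448 0.1040
```

```text
t 15.15 tcp [ 0.6802 -0.0441  0.1044] F [-1.63 -1.4   2.3 ] w 0.35 q [-0.17  0.68  0.    0.89 -0.01  0.08]
shift tool mm [ 0.4 -0.7 -0. ] turn deg [0.05 0.13 0.43]
shift in goal frame [ 0.4 -0.7 -0. ] tool axes
 [[ 0.     0.244  0.97 ]
 [-0.008  0.97  -0.244]
 [-1.    -0.007  0.002]]
```

The force flipped to +2.3 N at z = 104.4 mm, the same height as when home at the start. One firm nudge, then a visual check.

Emit:
send_rows:
  deltas: [1.5, 0, 0, 0, 0, 0, 1, 0, 0, 0, 0, 0, 0.5, 0, 0, 0, 0, 0]

```text
t: 15.45
tcp_pos: [0.6802, -0.0441, 0.1044]
ee_rot: [0.084, 0.701, -0.09, 0.703]
force: [-2.2, -1.8, 1.7]
width: 0.348
```

```bash
python3 go.py 0.6800 -0.0448 0.1040; python3 - <<'E'
from h import *
g=grab('scene'); f=grab('top')
a=cv2.resize(g['image'][120:260,190:330],None,fx=4,fy=4,interpolation=cv2.INTER_CUBIC)[:,:,::-1];cv2.imwrite('pics/c5.png',np.clip(a*1.8,0,255).astype(np.uint8))
C=cloud(g); m=(C[...,2]>.068)&(C[...,2]<.082)&(g['image'].max(2)<90)&(abs(C[...,0]-.48)<.04)&(abs(C[...,1]+.036)<.03); print('grip',cv2.minAreaRect(np.float32(C[m][:,:2]*1000)))
E
```

```text
t 15.45 tcp [ 0.6802 -0.0441  0.1044] F [-2.21 -1.81  1.7 ] w 0.348 q [-0.17  0.68  0.    0.89 -0.01  0.08]
shift tool mm [ 0.4 -0.7 -0. ] turn deg [0.05 0.23 0.44]
shift in goal frame [ 0.4 -0.7 -0. ] tool axes
 [[ 0.002  0.244  0.97 ]
 [-0.008  0.97  -0.244]
 [-1.    -0.008  0.004]]
grip ((476.21246337890625, -32.49045944213867), (21.593505859375, 16.12571907043457), 79.46114349365234)
```

View pics/c5.png

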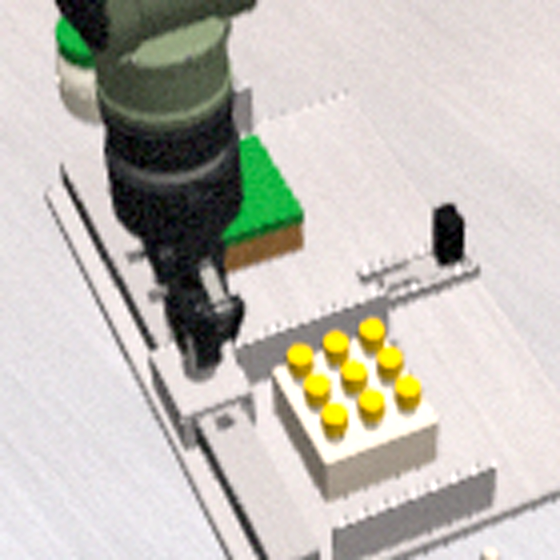

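The divider is now beside the rack with one free hole left ahead of the saddle (225,421). The knob is held at (205,330), the lock grip is out at (450,235), and the rack and carton have not moved. Handing in.

```bash
python3 -c "
from rig import arm
print(arm.close_job())"
```

```text
the job is handed in; nothing more can be done
None
```

The divider is now one hole closer to the tube rack (carrier +y side), and I handed the job in at about 15.5 s with the knob still gripped. The hand-in gives no verdict.

- **Lock:** I pulled the grip about 27 mm until the tool stopped moving and the wrist force rose. It then measured about 200 mm from the knob, against 201 mm expected at the end stop.
- **Plunger:** It lifted about 12 mm, with 7.1 N of spring load, which matches the stated spring.
- **Divider:** It slid about 40.5 mm along +y. The pin then went down to 104.4 mm, level with the starting height (104.5 mm), and the force reversed there, so it is home.
- **Other objects:** In the last picture the rack and carton look unmoved. I did not re-measure the dropper and jar; the arm was never near them at low height.
- **Disagreements:** The gripper opening reads about 30 mm on the 26 mm knob waist. The knob did not slip while lifting or sliding, so I left the grip as it was. The two camera views differed by up to 5 mm, which is more than their 2 mm calibration, but this had no effect on the result.

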